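# Angle a long tube rack past the post into its bay

### The arm

A 7-joint arm with a two-finger parallel gripper is mounted at the origin on the work surface. World frame = base frame: x ahead of the robot, y to its left, z up, the work surface at z = 0. Lengths are in mm, angles in rad, forces in N, time in s.
With the tool pointing down it reaches from about 400 to 875 mm from the base axis. Payload 6.5 kg.
Tool frame: the origin (TCP) lies on the front face of the gripper's body, between the roots of the fingers; the fingertips stand robot.nose_length ahead of it and the grasp point (between the pads) lies 45 mm ahead of it (robot.nose_length is the distance from the TCP to the fingertips, in mm); x points along the fingers, y is the direction in which the jaws open and shut, and the axes are right-handed (so a half turn about x gives the same grasp; the last joint's range is limited). The gripper opens to 88 mm and grips with 3 to 60 N. Pads are 18 mm wide; open, the fingers measure 123 mm over their backs; the gripper's body (75 mm by 187 mm) begins 45 mm behind the grasp point.
Start: joints at [-1.203, 0.536, -0.004, 1.538, 0.003, 1.067, -0.071], TCP at [273.202, 589.789, 302.716] pointing down, gripper open.
Joint ranges: [-2.7, 2.7], [-0.37, 2.16], [-1.27, 1.26], [0.24, 2.4], [-1.31, 4.45], [0.19, 1.91], [-2.76, 2.76]. Speed limits (rad/s): [2.39, 2.39, 3.14, 3.14, 3.14, 3.14, 3.14].

### API

Orientations are given as a unit quaternion [w, x, y, z].
In Python, from station import robot gives the robot as it stands. The module is installed in compiled form; this text tells all that it offers.
- The arm moves only by the shell command python3 -m pendant 'ROWS' [FORCE]. ROWS is JSON, one flat list of numbers, 5 for each row, row after row: the shift along the world's x, y, z in m, then the turn about the world's z in degrees, then the finger opening in m, from 0 to 0.0881. In form: [x, y, z, roll, hand, x, y, z, roll, hand, ...]. A call has 1 to 8 rows; each row is the pose to reach, as a shift and turn from the pose commanded when the call began; what a row does not reach only later rows make up. A row lasts 1/8 s, in which the tool goes at most 62.5 mm and 10.7 degrees, less where a joint would pass 70% of its speed; a pose out of reach is approached as far as the arm can. A call with a gripper value outside its range is refused whole. The fingers move at their own pace and stop on an object; FORCE is the grip in N (left out, the last holds). Time passes only in rows, so rows that repeat a pose let the fingers close. It gives the time, the measured TCP pose, the force and the opening at its end, in the units of the state.
- robot.read_state(): the state, without advancing time (a new reading comes with each control period).
- robot.read_camera(name): name is "scene" or "top"; returns a dict with "image" (420x560x3 uint8, red, green, blue), "fov_y" (degrees; the focal length in pixels is half the picture's height over the tangent of half this angle, whatever the lens; pixels are square), "cx", "cy" (the principal point, pixels), "view" (4x4, takes a point from world to camera coordinates). Camera axes: x right, y down, z forward; pixel columns grow to the right and rows downward; lengths in mm; the calibration is good to about 2 mm. A picture is of the moment at which its call begins. There is no depth.
- robot.close_job(): hands the job in, once; it reports no verdict.
The state is a dict: "time_s": time; "q": joint angles; "dq": joint speeds; "joint_torque": joint torques, N m; "position": TCP position; "eef_rot": TCP orientation; "wrist_force": force on the tool from outside, world axes, zero at the start; "torque": the same for the moment, N m; "width": finger opening in mm.
Only numpy, scipy, OpenCV 4.12 (cv2) and the standard library are available. Lean on these libraries where they do the work, as an engineer would, in place of code of your own. Each camera call takes 0.05 s, during which the arm holds its last target.

### The job

(Left and right are as the robot sees them.) Push the long tube rack into the white bay: angle its right end in behind the steel post first, then push its left end round, until the whole rack lies behind the post, flush along the bay's back rail. Only push it, gently, sliding flat on the bench: do not grip, lift or tip it, and leave everything else on the bench where it stands.

Things in the scene. Friction and masses are not known exactly. Their poses are not given: they have to be found in the camera images.
- bay: fixed white bay for one long rack: three upright rails 35 mm high and 8 mm thick, open at the front and top. Origin on the bench at the middle of its open mouth; x points into the bay towards the back rail, y to the left along the mouth, z up. Inside it is 310 mm wide (side rails' inner faces at y = +155 and -155 mm, running from x = 0 to 105 mm) and 105 mm deep (back rail's inner face at x = 105 mm). A grey liner under it is flush with the bench
- post: fixed round steel post, 18 mm across and 60 mm tall, standing on the line of the bay's mouth (bay x = 0), right of the middle. Origin at the centre of its foot. It narrows the mouth: the gap between it and the left side rail (195 to 215 mm) is shorter than the rack, and behind it the bay runs on to the right side rail
- rack: the long tube rack, a loose orange block 240 mm long (along its y), 56 mm wide (along its x), 42 mm high, with 11 closed tubes fixed in it whose lids reach 50 mm; 0.2 to 0.35 kg; it slides on the bench. Origin at the centre of its underside. It starts in front of the bay and to the left, x roughly towards the bay, -y end (right end) towards the post
- rack_right_end (a point): centre of the rack's end face at its -y end, 21 mm up (120 mm from the rack's middle)
- rack_left_end (a point): centre of the rack's end face at its +y end, 21 mm up (120 mm from the rack's middle)
- reagent_bottle: bystander, to be left alone: capped round bottle, 48 mm across, 100 mm tall, standing outside the bay beyond the post; loose; origin at the centre of its underside
- vial: bystander, to be left alone: small amber capped vial, 28 mm across, 48 mm tall, standing in front of the bay, on the right of the post; loose; origin at the centre of its underside
- jar: bystander, to be left alone: small capped jar, 42 mm across, 55 mm tall, standing outside the bay's left side rail; loose; origin at the centre of its underside
- short_rack: bystander, to be left alone: short tube rack of the same make as the long one, 56 x 118 x 42 mm, behind the bay; loose; origin at the centre of its underside
- tip_box: bystander, to be left alone: lidded box of pipette tips, 82 x 120 x 65 mm, behind the bay; loose; origin at the centre of its underside
- ice_bowl: bystander, to be left alone: white bowl, 116 mm across, 60 mm tall, on the left; loose; origin at the centre of its underside
- beaker: bystander, to be left alone: glass beaker, 70 mm across, 85 mm tall, on the right; loose; origin at the centre of its underside

How it is judged (in metres and radians):
On the way:
1. the rack's right end is inside the bay behind the post while its left end is still outside (x of rack_right_end in the frame of bay above 0.025 m and y of rack_right_end in the frame of bay below -0.03 m and x of rack_left_end in the frame of bay below 0 m), for 0.1 s.
At the end, for the whole second after the job is handed in: the rack stands flat and still on the bench inside the bay, right end on the post's side, with both ends' middles within 10 mm of where they are when the rack touches the back rail (at least 67 mm into the bay) (x of each of rack_right_end, rack_left_end in the frame of bay above 0.067 m and y of rack_right_end in the frame of bay below -0.075 m and y of rack_left_end in the frame of bay above 0.075 m and height (world z) of rack below 0.004 m and angle between rack's own z axis and vertical below 0.04 rad and linear speed of rack below 0.01 m/s).
It fails at once if the rack or one of its tubes is taken between the fingers (the grasp point between the pads comes inside the rack's outline, lower than 55 mm) (x of the grasp point in the frame of rack between -0.026 and 0.026 m and y of the grasp point in the frame of rack between -0.118 and 0.118 m and z of the grasp point in the frame of rack below 0.055 m).
It fails at once if the rack is lifted more than 10 mm or tipped more than 0.15 rad (height (world z) of rack above 0.01 m or angle between rack's own z axis and vertical above 0.15 rad).
It fails at once if the fingers ram the rack with more than 60 N (contact force between the fingers and rack above 60 N).
It fails at once if a bystander is moved more than 15 mm (distance of any of reagent_bottle, vial, jar, short_rack, tip_box, ice_bowl, beaker from where it was at the start of the episode above 0.015 m).
It also fails if it takes over 72 s, if anything falls off the work surface, if the arm or the gripper's body presses on something with over 40 N, if the wrist force passes 120 N, or if a joint passes its speed limit or range.

## Working session

There is one attempt and no reset: what is moved stays moved. The work goes in short steps, Python scripts to look and compute and a shell command to move; the robot and the scene stay as the last step left them, time stands still between calls to the robot, and variables do not carry over. Pictures are saved under pics/ and viewed, and the job is handed in when it is done.

```bash
mkdir -p pics; python3 - <<'E'
from station import robot
import cv2,json
print(robot.nose_length, robot.read_state())
for n in("scene","top"):
    c=robot.read_camera(n); cv2.imwrite(f"pics/{n}0.png",c["image"][:,:,::-1])
    print(n,c["fov_y"],c["cx"],c["cy"],c["view"])
E
```

```text
64.0 {'time_s': 0.0, 'q': array([-1.20319173,  0.53712061, -0.00441003,  1.53884196,  0.00260056,
        1.06728708, -0.07116061]), 'dq': array([-7.26716754e-04,  1.30891766e-03, -4.30619316e-04, -2.17832215e-03,
        2.99625978e-04,  1.18277781e-03,  7.36913551e-05]), 'joint_torque': array([-4.21668665e-04, -5.70962441e+01,  9.90963578e-01, -2.51608050e+01,
       -5.61611401e-02,  1.74842100e-02,  1.33486501e-04]), 'position': array([273.02909308, 589.33901106, 301.88092629]), 'eef_rot': array([ 0.69046677,  0.15156459,  0.6906228 , -0.15272186]), 'wrist_force': array([-0.32273156,  0.39608358, -0.36153066]), 'torque': array([ 0.04904309, -0.00224277, -0.00820155]), 'width': 88.01385312608696}
scene 53.03542164078067 280.1476120094365 215.90744529345042 [[-5.28561194e-01  8.48864508e-01 -7.21884554e-03  3.34100778e+02]
 [ 6.69188843e-01  4.11420425e-01 -6.18804918e-01 -3.67972694e+02]
 [-5.22311552e-01 -3.31907037e-01 -7.85511529e-01  1.50838321e+03]
 [ 0.00000000e+00  0.00000000e+00  0.00000000e+00  1.00000000e+00]]
top 46.733052009496085 280.54433440660506 220.67996511046186 [[ 1.46518736e-02 -9.99890391e-01  2.12799608e-03 -3.96143978e+01]
 [-9.85368518e-01 -1.48004371e-02 -1.69793492e-01  6.05417640e+02]
 [ 1.69806377e-01  3.90932444e-04 -9.85477367e-01  1.46950857e+03]
 [ 0.00000000e+00  0.00000000e+00  0.00000000e+00  1.00000000e+00]]
```

View pics/top0.png

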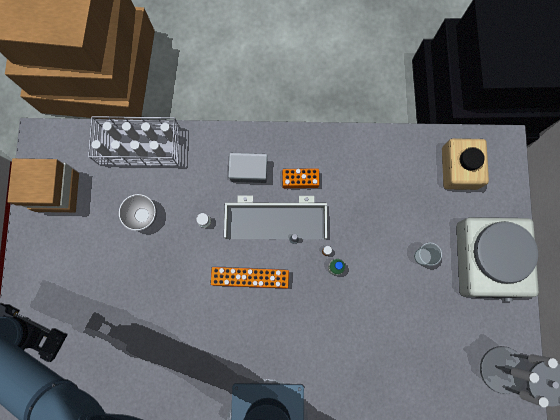

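View pics/scene0.png

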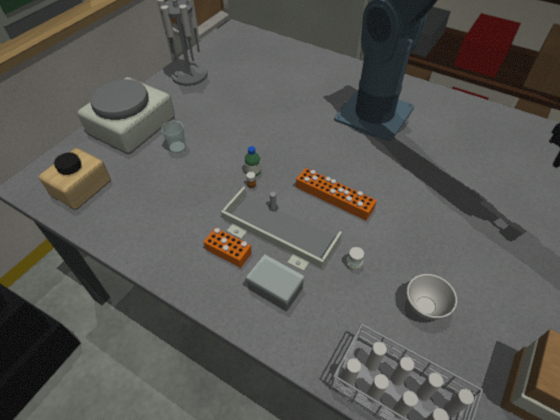

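```bash
cat > h.py <<'E'
from station import robot
import numpy as np, cv2, time
def cam(n):
    c=robot.read_camera(n); c["f"]=c["image"].shape[0]/2/np.tan(np.radians(c["fov_y"]/2)); return c
def rays(c,uv):
    uv=np.asarray(uv,float).reshape(-1,2); V=np.array(c["view"]);R=V[:3,:3];t=V[:3,3]
    d=np.c_[(uv[:,0]-c["cx"])/c["f"],(uv[:,1]-c["cy"])/c["f"],np.ones(len(uv))]@R
    return -R.T@t,d
def plane(c,uv,z):
    o,d=rays(c,uv); return (o+d*((z-o[2])/d[:,2])[:,None])[:,:2]
def proj(c,P):
    V=np.array(c["view"]);p=np.asarray(P,float).reshape(-1,3)@V[:3,:3].T+V[:3,3]
    return np.c_[p[:,0]/p[:,2]*c["f"]+c["cx"],p[:,1]/p[:,2]*c["f"]+c["cy"]]
def tri(c1,u1,c2,u2):
    o1,d1=rays(c1,u1);o2,d2=rays(c2,u2);d1=d1[0];d2=d2[0]
    s=np.linalg.lstsq(np.c_[d1,-d2],o2-o1,rcond=None)[0]
    a=o1+s[0]*d1;b=o2+s[1]*d2;return (a+b)/2,np.linalg.norm(a-b)
def orange(c):
    h=cv2.cvtColor(c["image"],cv2.COLOR_RGB2HSV)
    m=cv2.inRange(h,(5,180,90),(18,255,255))
    m=cv2.morphologyEx(m,cv2.MORPH_CLOSE,np.ones((7,7),np.uint8))
    n,l,s,_=cv2.connectedComponentsWithStats(m)
    return [(l==i) for i in range(1,n) if s[i,4]>60]
def up(c,x,y,w,h,k,f):
    cv2.imwrite(f,cv2.resize(c["image"][y:y+h,x:x+w,::-1],None,fx=k,fy=k,interpolation=cv2.INTER_CUBIC))
E
python3 - <<'E'
from h import *
t=cam("top");s=cam("scene")
up(t,195,160,170,140,4.5,"pics/t1.png");up(s,190,130,200,180,4,"pics/s1.png")
for c in(t,s):
  for m in orange(c):
    v,u=np.nonzero(m);print(m.sum(),u.min(),u.max(),v.min(),v.max(),cv2.minAreaRect(plane(c,np.c_[u,v],42).astype(np.float32)))
E
```

```text
614 282 318 169 186 ((748.8379516601562, -91.02178955078125), (56.049774169921875, 115.56267547607422), 0.8743027448654175)
1409 211 288 267 287 ((428.8410949707031, 63.06939697265625), (238.6515350341797, 56.148868560791016), 88.7322998046875)
1172 297 375 169 218 ((435.7412109375, 68.83111572265625), (243.6636505126953, 72.2317886352539), 84.79338836669922)
859 204 250 231 266 ((755.892822265625, -83.82701110839844), (131.2750701904297, 64.07196807861328), 86.86649322509766)
```

View pics/t1.png

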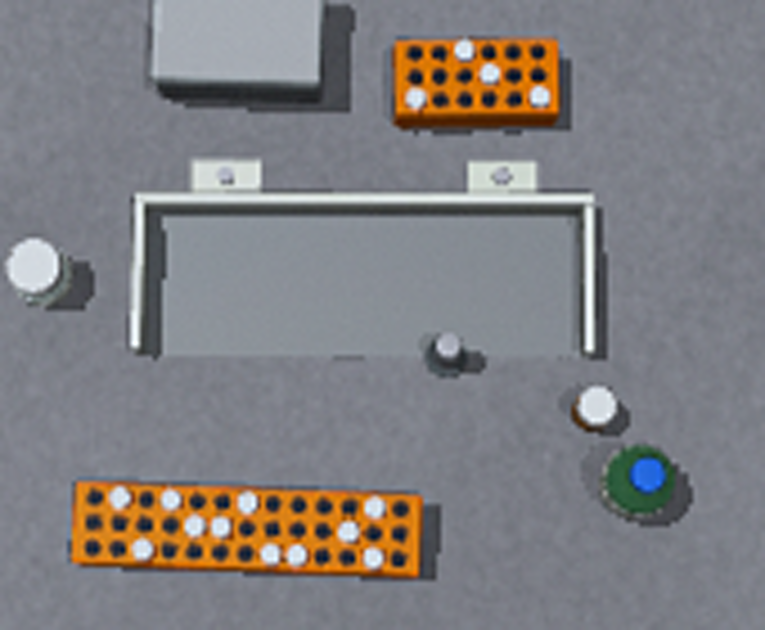

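View pics/s1.png

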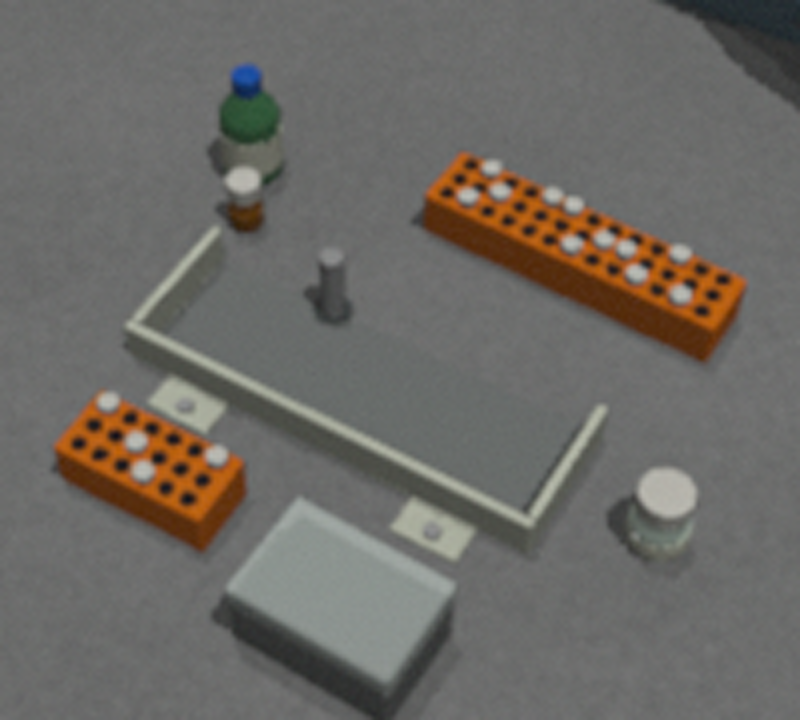

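```bash
python3 - <<'E'
from h import *
t=cam("top");s=cam("scene")
T=lambda x,y:((x+.5)/4.5-.5+195,(y+.5)/4.5-.5+160)
S=lambda x,y:((x+.5)/4-.5+190,(y+.5)/4-.5+130)
for n,a,b in[("post",(448,345),(331,256)),("bayLBout",(134,194),(530,522)),("bayRBout",(594,194),(130,325)),("bayLF",(136,349),(601,408)),("bayRF",(590,354),(217,232)),("rackLB",(76,482),(706,337)),("rackRB",(422,495),(427,202)),("rackRF",(419,578),(467,153)),("vial",(597,406),(243,181)),("rackLF",(72,562),(743,283)),("jar",(33,265),(667,493)),("bot",(648,474),(246,75))]:
    print(n,*[np.round(q,1) for q in tri(t,T(*a),s,S(*b))])
for n,a,z in[("post",(448,345),60),("BLo",(134,194),35),("BRo",(594,194),35),("LFo",(131,349),35),("LFi",(142,349),35),("RFi",(584,354),35),("RFo",(596,354),35),("BLi",(146,207),35),("BRi",(583,207),35),("vial",(597,406),48),("bot",(648,474),100),("rLB",(76,482),42),("rRB",(422,495),42),("rRF",(419,573),42),("rLF",(72,562),42),("linL",(163,356),0),("linR",(570,356),0)]:
    print(n,np.round(plane(t,T(*a),z),1))
E
```

```text
post [556.  -73.2  60.2] 0.6
bayLBout [663.9 148.1  37.8] 1.3
bayRBout [ 667.6 -174.2   35. ] 5.5
bayLF [554.2 143.9  31.2] 0.8
bayRF [ 556.  -174.4   26.9] 0.2
rackLB [461.  180.6  33. ] 4.0
rackRB [454.  -55.5  33.3] 4.0
rackRF [396.9 -54.   36.9] 4.3
vial [ 516.9 -177.    45.5] 0.9
rackLF [405.4 181.9  36.6] 1.4
jar [608.7 215.4  54. ] 0.4
bot [ 466.  -205.4   98.5] 1.4
post [[556.2 -73.5]]
BLo [[664.2 149. ]]
BRo [[ 669.1 -176.5]]
LFo [[553.5 147.3]]
LFi [[553.6 139.7]]
RFi [[ 554.7 -169.4]]
RFo [[ 554.9 -177.8]]
BLi [[654.9 140.2]]
BRi [[ 659.6 -168.7]]
vial [[ 516.9 -177.1]]
bot [[ 466.3 -205.8]]
rLB [[459.7 181.2]]
rRB [[454.2 -57.2]]
rRF [[401.  -55.8]]
rLF [[405.  181.8]]
linL [[553.6 128.4]]
linR [[ 557.9 -162.5]]
```

```bash
cat >> h.py <<'E'
BAY=(555.3,-15.0,0.013)
def tool():
    s=robot.read_state();w,x,y,z=s["eef_rot"]
    ty=np.array([2*(x*y-w*z),1-2*(x*x+z*z),2*(y*z+w*x)])
    tx=np.array([1-2*(y*y+z*z),2*(x*y+w*z),2*(x*z-w*y)])
    a=np.degrees(np.arctan2(-ty[0],ty[1]));a=(a+90)%180-90
    print("t",round(s["time_s"],2),"tcp",np.round(s["position"],1),"jawyaw(0=along y)",round(a,1),"tx",np.round(tx,3),"F",np.round(s["wrist_force"],1),"w",round(s["width"],1),"q",np.round(s["q"],2))
def rack(c=None):
    c=c or cam("top")
    ms=orange(c)
    best=None
    for m in ms:
        v,u=np.nonzero(m);P=plane(c,np.c_[u,v],42).astype(np.float32)
        r=cv2.minAreaRect(P);
        if max(r[1])>170: best=(r,P)
    (r,P)=best
    b=cv2.boxPoints(r);e=b[1]-b[0];f=b[2]-b[1];L=e if np.hypot(*e)>np.hypot(*f) else f
    if L[1]<0:L=-L
    th=np.arctan2(-L[0],L[1]);ctr=np.array(r[0])
    bx,by,bt=BAY;d=ctr-[bx,by];B=np.array([d[0]*np.cos(bt)+d[1]*np.sin(bt),-d[0]*np.sin(bt)+d[1]*np.cos(bt)])
    tb=th-bt;h=np.array([np.sin(tb),-np.cos(tb)])*120
    print("rack world",np.round(ctr,1),"th",round(np.degrees(th),1),"size",np.round(r[1],1),"| bay",np.round(B,1),round(np.degrees(tb),1),"Rend",np.round(B+h,1),"Lend",np.round(B-h,1))
    return ctr,th
E
python3 -c "
from h import *
tool();rack()"
```

```text
t 0.3 tcp [273.1 589.7 302.5] jawyaw(0=along y) -24.9 tx [-0. -0. -1.] F [ 0.3 -0.3 -0.5] w 88.3 q [-1.2   0.54 -0.    1.54  0.    1.07 -0.07]
rack world [428.8  63.1] th -1.4 size [238.7  56.3] | bay [-125.4   79.7] -2.2 Rend [-130.   -40.2] Lend [-120.9  199.6]
```

```bash
python3 -m pendant '[0.02,-0.06,-0.02,4,0.088, 0.04,-0.12,-0.05,8,0.088, 0.06,-0.18,-0.08,12,0.088, 0.08,-0.24,-0.1,16,0.088, 0.1,-0.30,-0.1,20,0.088, 0.11,-0.36,-0.1,23.5,0.088, 0.11,-0.42,-0.1,23.5,0.088, 0.11,-0.48,-0.1,23.5,0.088]'
python3 -m pendant '[0,-0.05,0,0,0.088, -0.007,-0.084,0,0,0.088, -0.007,-0.084,-0.02,0,0.088,-0.007,-0.084,-0.02,0,0.088]'; python3 -c "
from h import *
tool()"
```

```text
time_s: 1.35
position: [383.4, 122.9, 203.0]
eef_rot: [0.707, 0.009, 0.707, -0.008]
wrist_force: [1.6, -0.6, -0.3]
width: 88.4
time_s: 1.85
position: [375.5, 40.5, 182.3]
eef_rot: [0.706, 0.008, 0.708, -0.009]
wrist_force: [0.3, 0.7, -0.2]
width: 87.9
t 1.85 tcp [375.5  40.5 182.3] jawyaw(0=along y) -1.4 tx [-0.002 -0.    -1.   ] F [ 0.3  0.7 -0.2] w 87.9 q [-0.23  0.3   0.    2.31 -0.    0.53  1.32]
```

```bash
python3 -m pendant '[0,-0.005,-0.05,0,0.088, 0,-0.01,-0.09,0,0.088, 0,-0.01,-0.105,0,0.088,0,-0.01,-0.105,0,0.088]'; python3 -c "
from h import *
tool();t=cam('top');up(t,195,160,170,140,4.5,'pics/t2.png');rack(t)"
```

```text
time_s: 2.35
position: [375.9, 31.3, 77.4]
eef_rot: [0.706, 0.008, 0.708, -0.008]
wrist_force: [0.3, 0.8, 0.5]
width: 88.0
t 2.35 tcp [375.9  31.3  77.4] jawyaw(0=along y) -1.3 tx [-0.002 -0.    -1.   ] F [0.3 0.8 0.5] w 88.0 q [-0.2   0.56 -0.    2.34  0.    0.24  1.34]
rack world [431.3  62.9] th -0.1 size [238.3  55.7] | bay [-123.    79.5] -0.8 Rend [-124.7  -40.5] Lend [-121.3  199.5]
```

View pics/t2.png

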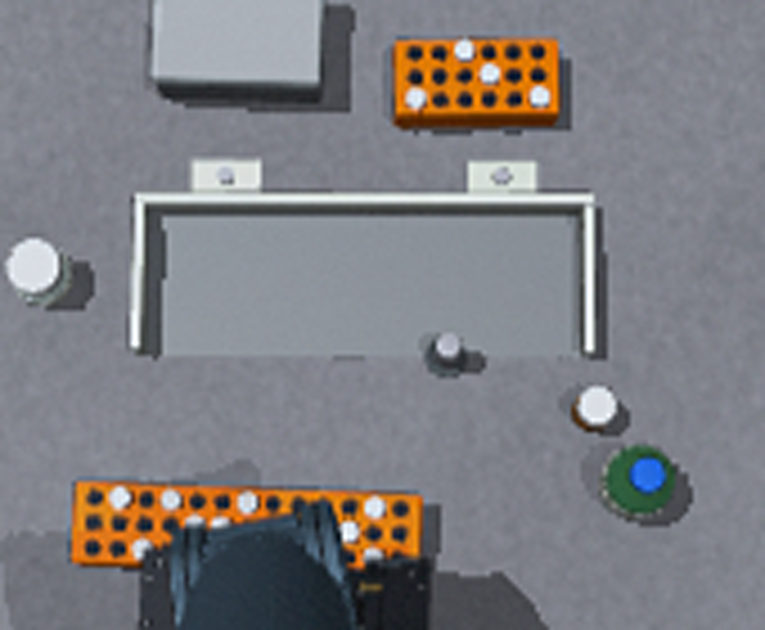

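```bash
python3 -m pendant '[0.008,0,0,0,0.088, 0.013,0,0,0,0.088, 0.016,0,0,0,0.088, 0.0205,-0.0015,0,2.5,0.088, 0.025,-0.0028,0,5,0.088, 0.0295,-0.004,0,7.5,0.088, 0.034,-0.0048,0,10,0.088, 0.034,-0.0048,0,10,0.088]'; python3 -c "
from h import *
tool();t=cam('top');up(t,195,160,170,140,4.5,'pics/t3.png');rack(t)"
```

```text
time_s: 3.4
position: [411.0, 26.0, 77.8]
eef_rot: [0.706, -0.053, 0.704, 0.054]
wrist_force: [0.8, -0.3, -0.1]
width: 88.3
t 3.4 tcp [411.   26.   77.8] jawyaw(0=along y) 8.7 tx [ 0.002  0.    -1.   ] F [ 0.8 -0.3 -0.1] w 88.3 q [-0.14  0.59 -0.04  2.26  0.08  0.3   1.48]Traceback (most recent call last):
  File "<string>", line 3, in <module>
    tool();t=cam('top');up(t,195,160,170,140,4.5,'pics/t3.png');rack(t)
                                                                ~~~~^^^
  File "h.py", line 41, in rack
    (r,P)=best
    ^^^^^
TypeError: cannot unpack non-iterable NoneType object
```

View pics/t3.png

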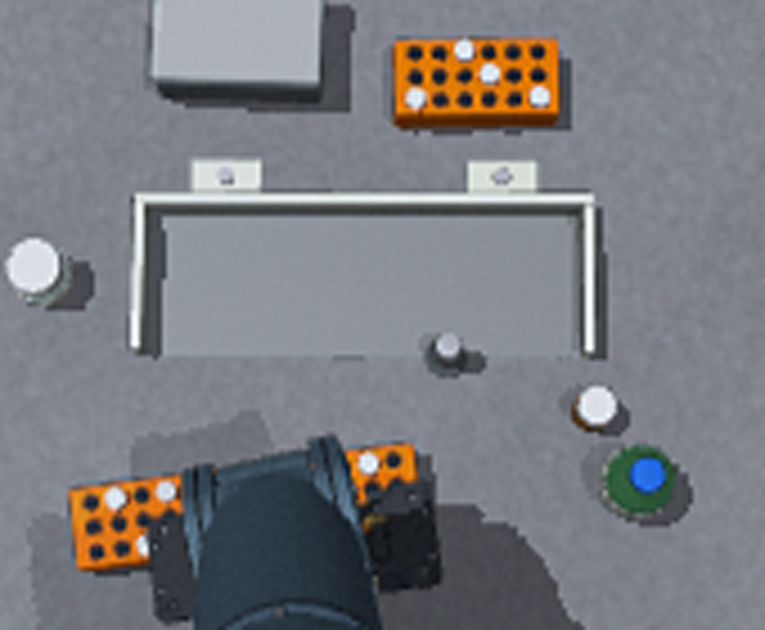

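```bash
python3 -m pendant '[0.0046,-0.0006,0,2.5,0.088, 0.0093,-0.0011,0,5,0.088, 0.014,-0.0013,0,7.5,0.088, 0.0187,-0.0015,0,10,0.088, 0.0234,-0.0013,0,12.5,0.088, 0.0281,-0.001,0,15,0.088, 0.0281,-0.001,0,15,0.088]'; python3 - <<'E'
s=open('h.py').read()
i=s.index("    best=None");j=s.index("    b=cv2.boxPoints")
s=s[:i]+'''    P=[]
    for m in ms:
        v,u=np.nonzero(m);Q=plane(c,np.c_[u,v],42).astype(np.float32)
        if not(Q[:,0].mean()>700 and Q[:,1].mean()<0): P.append(Q)
    P=np.concatenate(P);r=cv2.minAreaRect(P)
'''+s[j:]
open('h.py','w').write(s)
from h import *
tool();t=cam('top');up(t,195,160,170,140,4.5,'pics/t4.png');rack(t)
E
```

```text
time_s: 4.32
position: [438.9, 25.2, 77.8]
eef_rot: [0.693, -0.145, 0.692, 0.145]
wrist_force: [-0.7, 0.4, 0.5]
width: 88.1
t 4.33 tcp [438.9  25.2  77.8] jawyaw(0=along y) 23.7 tx [ 0.001  0.001 -1.   ] F [-0.7  0.4  0.5] w 88.1 q [-0.07  0.61 -0.11  2.19  0.18  0.35  1.66]
rack world [462.6  70.1] th 23.0 size [ 56.5 237.4] | bay [-91.6  86.3] 22.2 Rend [-46.2 -24.8] Lend [-136.9  197.4]
```

View pics/t4.png

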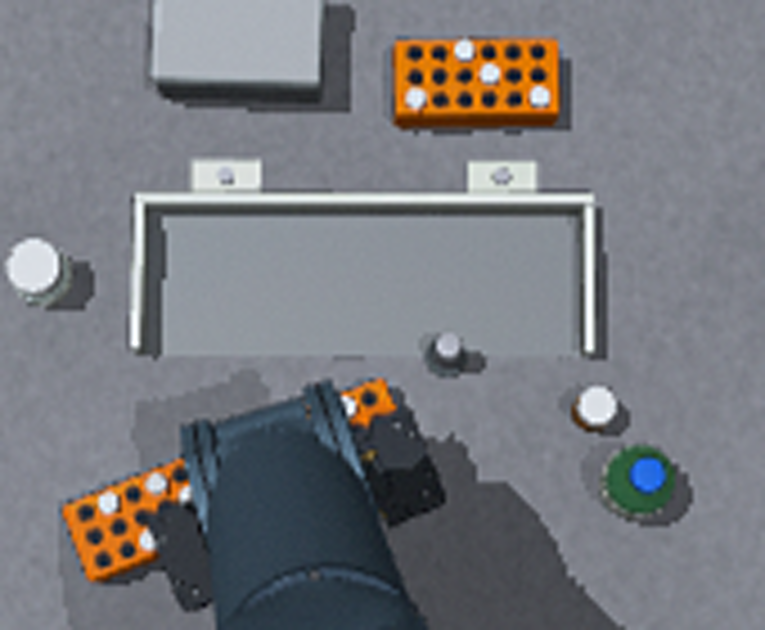

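```bash
python3 -m pendant '[0.008,0.0035,0,0,0.088, 0.016,0.007,0,0,0.088, 0.024,0.0105,0,0,0.088, 0.032,0.014,0,0,0.088, 0.040,0.0175,0,0,0.088, 0.048,0.021,0,0,0.088, 0.056,0.0245,0,0,0.088, 0.056,0.0245,0,0,0.088]'; python3 - <<'E'
from h import *
tool();t=cam('top');up(t,195,160,170,140,4.5,'pics/t5.png');rack(t)
E
```

```text
time_s: 5.38
position: [495.2, 50.0, 77.9]
eef_rot: [0.693, -0.145, 0.692, 0.145]
wrist_force: [0.7, 0.3, -0.3]
width: 88.0
t 5.38 tcp [495.2  50.   77.9] jawyaw(0=along y) 23.7 tx [ 0.002  0.001 -1.   ] F [ 0.7  0.3 -0.3] w 88.0 q [-0.1   0.66 -0.11  2.05  0.16  0.44  1.65]
rack world [518.3  94.6] th 23.8 size [ 56.7 237.9] | bay [-35.6 110.1] 23.0 Rend [11.3 -0.3] Lend [-82.5 220.6]
```

View pics/t5.png

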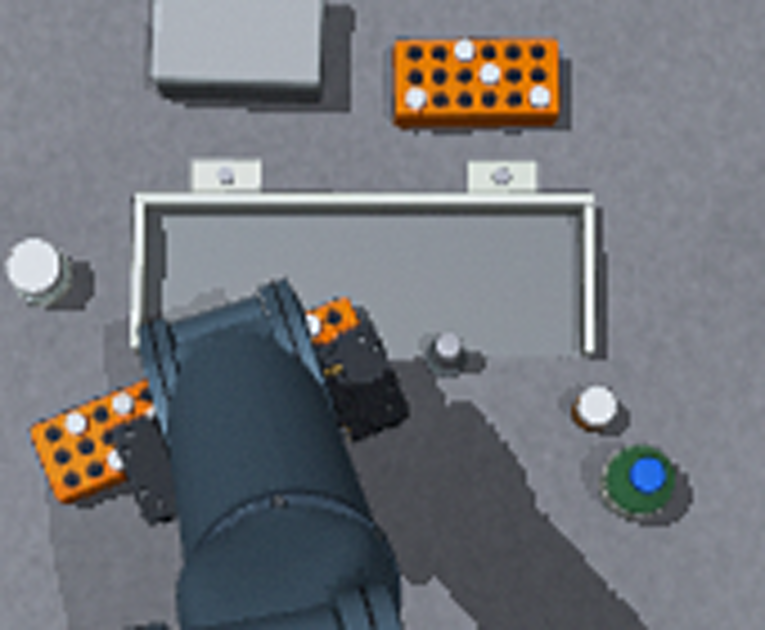

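```bash
python3 -m pendant '[0.006,0.0026,0,0,0.088, 0.0115,0.005,0,0,0.088, 0.0115,0.005,0,0,0.088, -0.01,-0.004,0,0,0.088, -0.025,-0.01,0.01,0,0.088, -0.04,-0.016,0.05,0,0.014, -0.08,0.03,0.09,0,0.014, -0.12,0.08,0.1,0,0.014]'; python3 - <<'E'
from h import *
tool();t=cam('top');up(t,195,160,170,140,4.5,'pics/t6.png');rack(t)
E
```

```text
time_s: 6.42
position: [382.3, 121.4, 177.1]
eef_rot: [0.694, -0.143, 0.691, 0.144]
wrist_force: [0.6, 1.5, 0.7]
width: 59.9
t 6.42 tcp [382.3 121.4 177.1] jawyaw(0=along y) 23.5 tx [ 0.005  0.002 -1.   ] F [0.6 1.5 0.7] w 59.9 q [-0.27  0.35 -0.17  2.25  0.11  0.54  1.45]
rack world [528.4  99.4] th 23.7 size [ 57.4 237.6] | bay [-25.4 114.7] 22.9 Rend [21.3  4.2] Lend [-72.1 225.2]
```

View pics/t6.png

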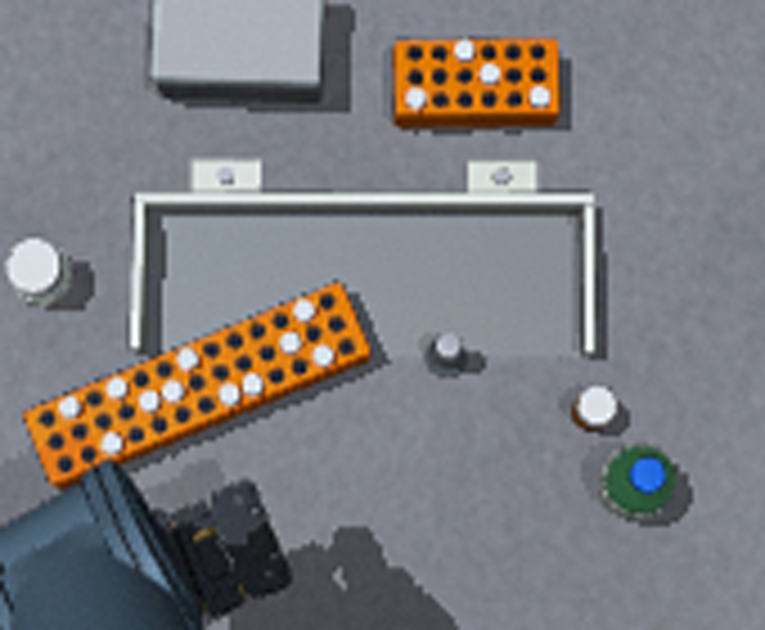

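```bash
python3 -m pendant '[0.02,0.03,0,-10.5,0.014, 0.04,0.06,0,-21,0.014, 0.06,0.09,0,-31.5,0.014, 0.08,0.12,0,-42,0.014, 0.08,0.12,0,-52.5,0.014, 0.08,0.12,0,-63,0.014, 0.08,0.12,0,-73.5,0.014, 0.08,0.12,0,-84,0.014]'; python3 -m pendant '[0,0,0,-6,0.014, 0,0,-0.02,-6,0.014,0,0,-0.02,-6,0.014]'; python3 - <<'E'
from h import *
tool()
E
```

```text
time_s: 7.48
position: [461.8, 240.6, 175.2]
eef_rot: [0.61, 0.357, 0.61, -0.357]
wrist_force: [-0.3, 0.5, 0.6]
width: 13.8
time_s: 7.85
position: [460.9, 240.2, 154.3]
eef_rot: [0.592, 0.386, 0.592, -0.387]
wrist_force: [-0.6, 0.7, -0.1]
width: 14.2
t 7.85 tcp [460.9 240.2 154.3] jawyaw(0=along y) -66.3 tx [-0.002 -0.001 -1.   ] F [-0.6  0.7 -0.1] w 14.2 q [-0.74  0.55  0.22  1.99 -0.19  0.62  0.02]
```

```bash
python3 -m pendant '[0.004,0.0015,-0.04,0,0.014, 0.004,0.0015,-0.077,0,0.014,0.004,0.0015,-0.077,0,0.014]'; python3 - <<'E'
from h import *
tool();t=cam('top');up(t,195,160,170,140,4.5,'pics/t7.png');rack(t)
s=cam('scene');up(s,190,130,200,180,4,"pics/s7.png")
E
```

```text
time_s: 8.22
position: [464.3, 241.2, 76.8]
eef_rot: [0.591, 0.386, 0.592, -0.388]
wrist_force: [-0.5, 0.7, 0.6]
width: 13.7
t 8.22 tcp [464.3 241.2  76.8] jawyaw(0=along y) -66.4 tx [-0.004 -0.002 -1.   ] F [-0.5  0.7  0.6] w 13.7 q [-0.7   0.7   0.17  1.99 -0.23  0.48  0.06]
rack world [528.4  99.3] th 23.7 size [ 57.4 237.6] | bay [-25.4 114.7] 22.9 Rend [21.3  4.1] Lend [-72.1 225.2]
```

View pics/s7.png

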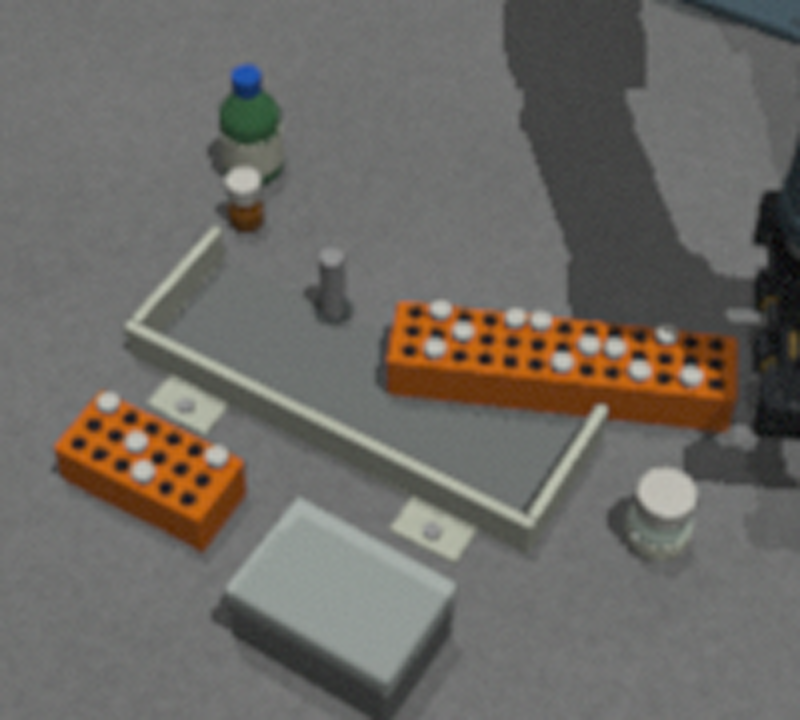

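```bash
python3 -m pendant '[0.0048,-0.011,0,0,0.014, 0.0092,-0.021,0,0,0.014, 0.0124,-0.0283,0,0,0.014, 0.0157,-0.0357,0,0,0.014, 0.019,-0.0432,0,0,0.014, 0.0222,-0.0506,0,0,0.014, 0.0257,-0.0586,0,0,0.014, 0.0257,-0.0586,0,0,0.014]'; python3 - <<'E'
from h import *
tool();t=cam('top');up(t,195,160,170,140,4.5,'pics/t8.png');rack(t)
E
```

```text
time_s: 9.32
position: [491.5, 181.7, 78.0]
eef_rot: [0.592, 0.387, 0.591, -0.388]
wrist_force: [-0.5, 0.1, -0.7]
width: 13.7
t 9.32 tcp [491.5 181.7  78. ] jawyaw(0=along y) -66.5 tx [ 0.    -0.001 -1.   ] F [-0.5  0.1 -0.7] w 13.7 q [-0.56  0.69  0.16  1.99 -0.22  0.47  0.16]
rack world [546.8  55.4] th 23.7 size [ 57.2 221.6] | bay [-7.6 70.5] 22.9 Rend [ 39.1 -40.1] Lend [-54.3 181. ]
```

View pics/t8.png

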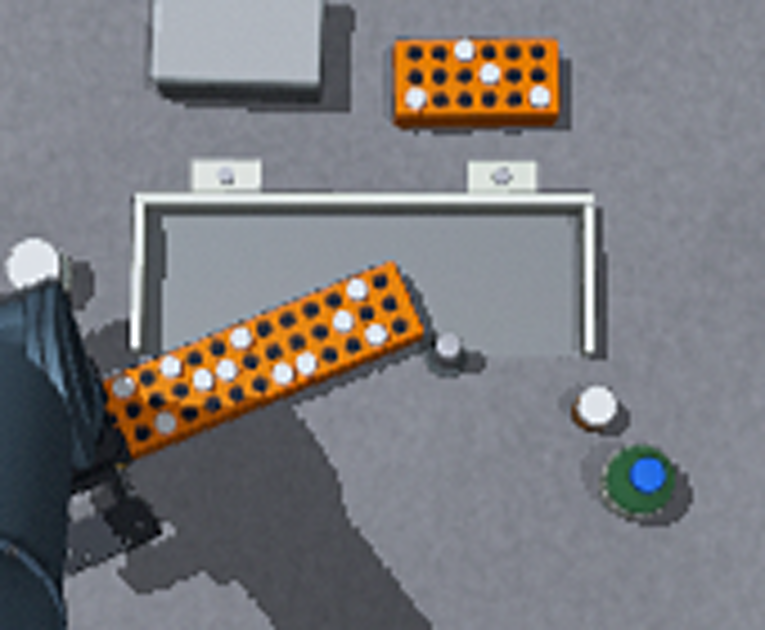

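```bash
python3 -m pendant '[0.004,-0.0092,0,0,0.014, 0.008,-0.0183,0,0,0.014, 0.012,-0.0275,0,0,0.014, 0.016,-0.0366,0,0,0.014, 0.020,-0.0458,0,0,0.014, 0.024,-0.055,0,0,0.014, 0.0277,-0.0633,0,0,0.014, 0.0277,-0.0633,0,0,0.014]'; python3 - <<'E'
from h import *
tool();t=cam('top');up(t,195,160,170,140,4.5,'pics/t9.png');rack(t)
E
```

```text
time_s: 10.38
position: [519.3, 119.0, 78.3]
eef_rot: [0.592, 0.387, 0.591, -0.387]
wrist_force: [-0.2, 0.1, 0.3]
width: 14.4
t 10.38 tcp [519.3 119.   78.3] jawyaw(0=along y) -66.4 tx [ 0.001 -0.001 -1.   ] F [-0.2  0.1  0.3] w 14.4 q [-0.42  0.7   0.15  1.97 -0.2   0.49  0.28]
rack world [575.5  -9.3] th 23.7 size [ 57.4 218. ] | bay [20.3  5.4] 22.9 Rend [  67.  -105.1] Lend [-26.4 115.9]
```

View pics/t9.png

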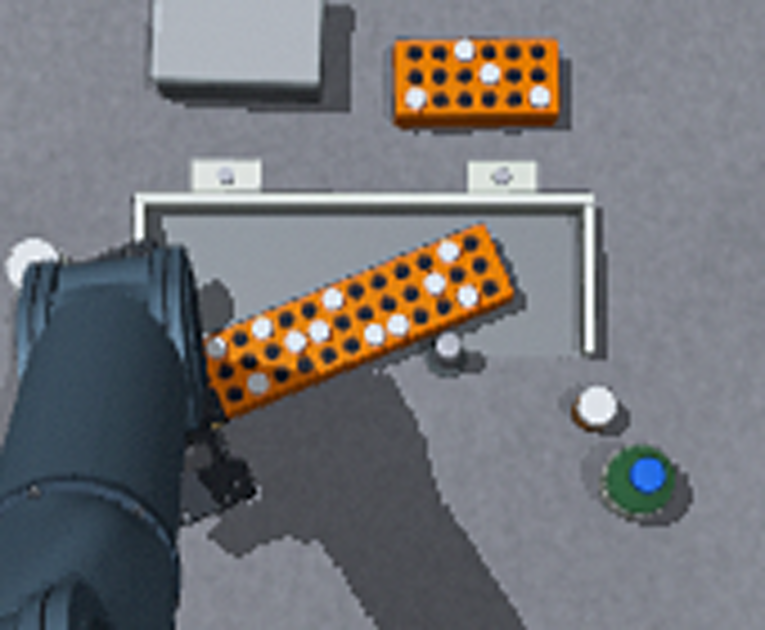

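```bash
python3 -m pendant '[-0.006,0.0137,0,0,0.014, -0.014,0.031,0,0,0.014, -0.014,0.031,0.05,0,0.014, -0.014,0.031,0.1,4,0.014, -0.02,0,0.1,14,0.04, -0.026,-0.03,0.1,24,0.088, -0.03,-0.06,0.1,34,0.088, -0.034,-0.09,0.1,44,0.088]';python3 -m pendant '[0,-0.017,0,10,0.088, 0,-0.017,0,20,0.088, 0,-0.017,0,30,0.088, 0,-0.017,0,40,0.088,0,-0.017,0,46,0.088,0,-0.017,0,46,0.088]'; python3 - <<'E'
from h import *
tool();t=cam('top');up(t,195,160,170,140,4.5,'pics/t10.png');rack(t)
s=cam('scene');up(s,190,130,200,180,4,"pics/s10.png")
E
```

```text
time_s: 11.42
position: [484.3, 30.8, 178.3]
eef_rot: [0.694, 0.134, 0.694, -0.134]
wrist_force: [-0.1, -0.0, 0.1]
width: 51.8
time_s: 12.18
position: [484.6, 14.3, 178.2]
eef_rot: [0.692, -0.145, 0.692, 0.145]
wrist_force: [0.4, -0.3, 0.2]
width: 88.1
t 12.18 tcp [484.6  14.3 178.2] jawyaw(0=along y) 23.7 tx [-0.     0.001 -1.   ] F [ 0.4 -0.3  0.2] w 88.1 q [ 0.03  0.46 -0.18  2.05  0.13  0.64  1.74]
rack world [600.4 -65.8] th 23.0 size [56.7 94.6] | bay [ 44.4 -51.4] 22.2 Rend [  89.8 -162.4] Lend [-1.  59.7]
```

View pics/t10.png

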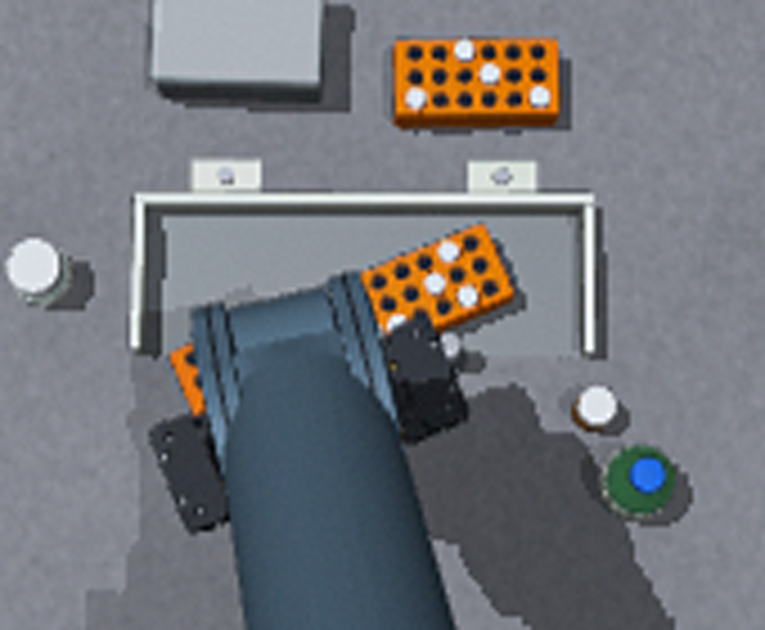

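View pics/s10.png

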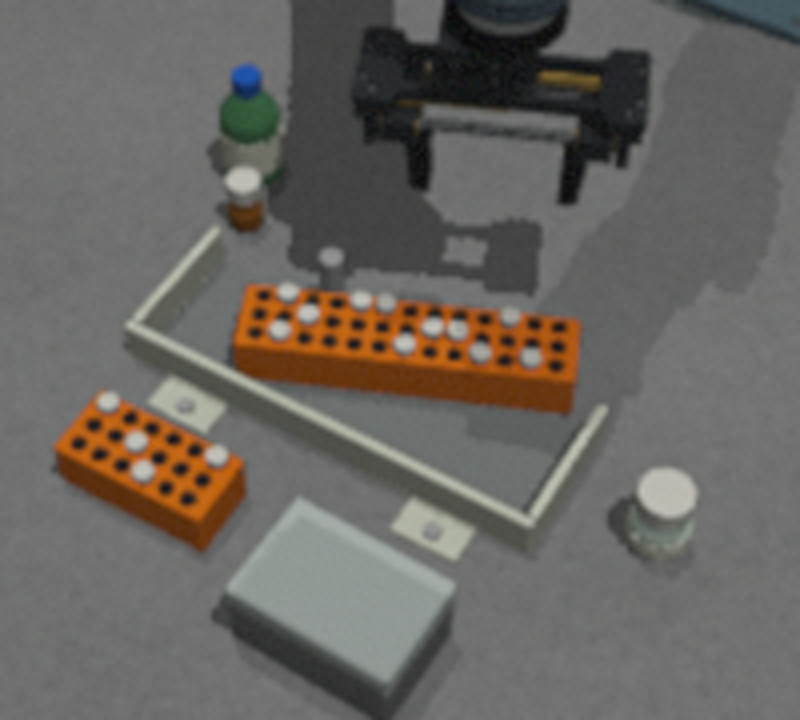

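```bash
python3 -m pendant '[0,0,-0.05,0,0.088, 0,0,-0.1,0,0.088, 0.013,0.0055,-0.1,0,0.088, 0.024,0.0105,-0.1,0,0.088, 0.030,0.0131,-0.1,0,0.088, 0.034,0.0149,-0.1,0,0.088, 0.034,0.0149,-0.1,0,0.088]' && python3 -m pendant '[0.0052,0.004,0,-3,0.088, 0.0102,0.008,0,-6,0.088, 0.0157,0.0115,0,-9,0.088, 0.0212,0.0148,0,-12,0.088, 0.027,0.0178,0,-15,0.088,0.027,0.0178,0,-15,0.088]'; python3 - <<'E'
from h import *
tool();t=cam('top');up(t,195,160,170,140,4.5,'pics/t11.png')
s=cam('scene');up(s,190,130,200,180,4,"pics/s11.png")
E
```

```text
time_s: 13.15
position: [519.3, 27.9, 78.9]
eef_rot: [0.693, -0.145, 0.692, 0.145]
wrist_force: [0.4, -0.3, -0.1]
width: 88.1
time_s: 13.9
position: [546.1, 46.1, 78.5]
eef_rot: [0.705, -0.054, 0.705, 0.054]
wrist_force: [0.2, -0.5, 0.1]
width: 87.5
t 13.9 tcp [546.1  46.1  78.5] jawyaw(0=along y) 8.7 tx [ 0.001  0.    -1.   ] F [ 0.2 -0.5  0.1] w 87.5 q [-0.11  0.71 -0.07  1.92  0.1   0.52  1.47]
```

View pics/t11.png

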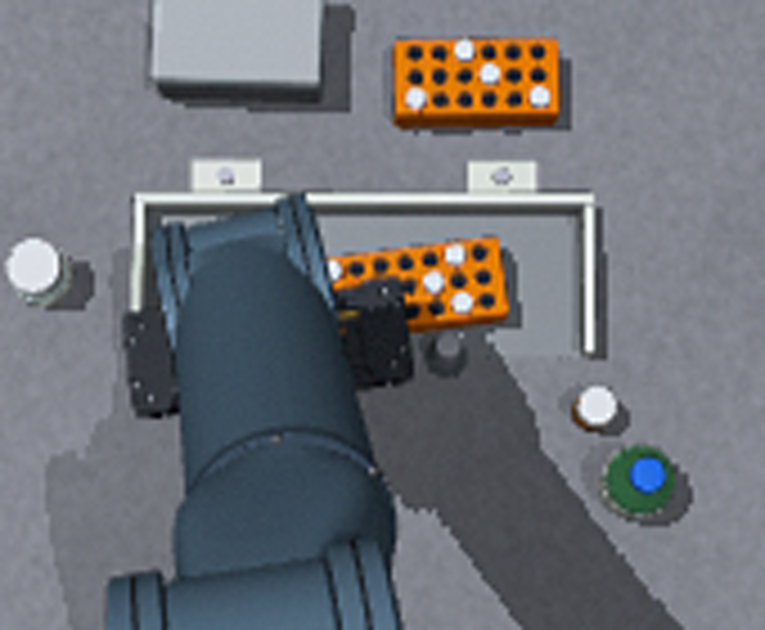

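View pics/s11.png

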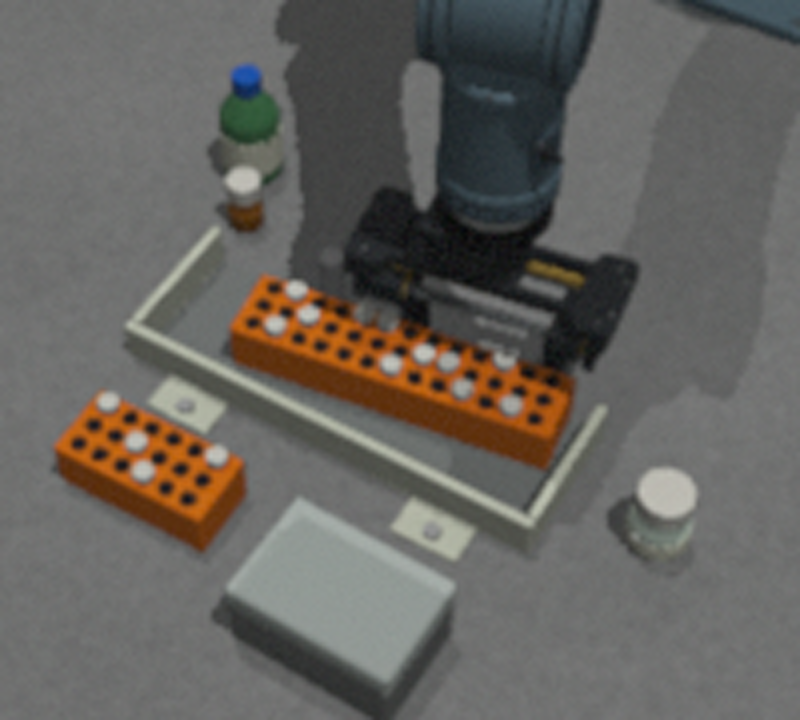

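```bash
python3 -m pendant '[0.0058,0.0027,0,-3,0.088, 0.0108,0.0046,0,-5.5,0.088, 0.0159,0.0065,0,-8,0.088, 0.0159,0.0065,0,-8,0.088, 0.005,0.006,0,-8,0.088, -0.02,-0.015,0,-8,0.088, -0.02,-0.02,0,-8,0.088]'; python3 - <<'E'
from h import *
tool();t=cam('top');up(t,195,160,170,140,4.5,'pics/t12.png')
s=cam('scene');up(s,190,130,200,180,4,"pics/s12.png")
E
```

```text
time_s: 14.88
position: [523.2, 24.1, 78.0]
eef_rot: [0.706, -0.004, 0.708, 0.003]
wrist_force: [1.0, -0.8, 0.2]
width: 88.0
t 14.88 tcp [523.2  24.1  78. ] jawyaw(0=along y) 0.6 tx [-0.003 -0.001 -1.   ] F [ 1.  -0.8  0.2] w 88.0 q [-0.1   0.69 -0.04  1.98  0.06  0.48  1.4 ]
```

View pics/t12.png

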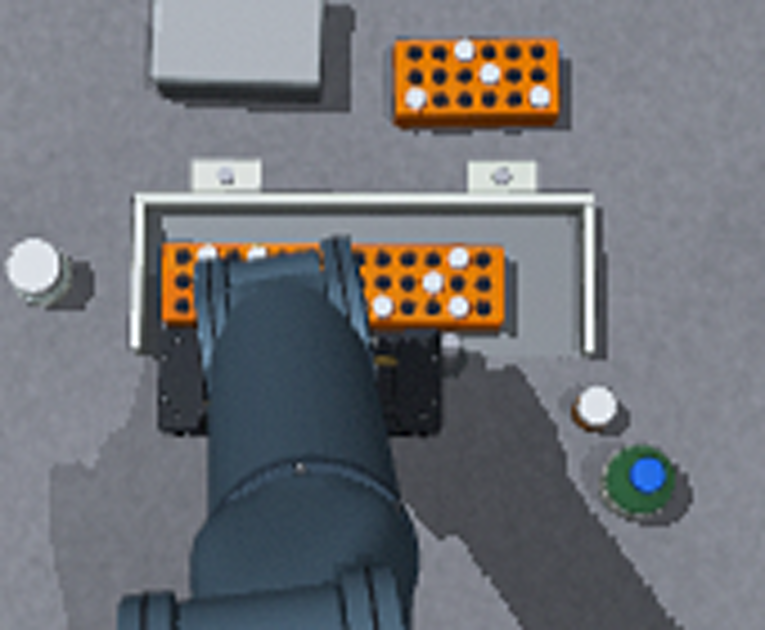

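View pics/s12.png

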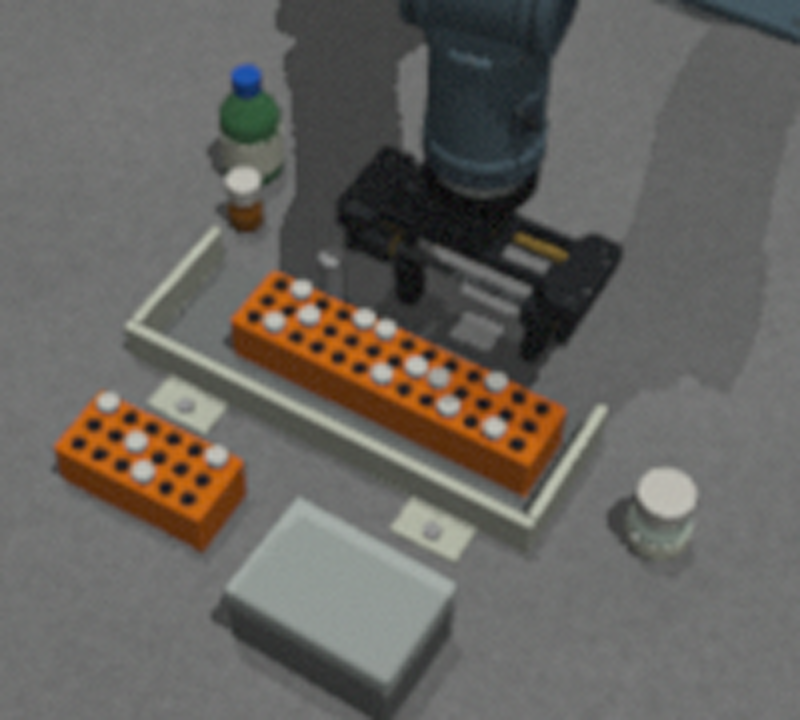

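```bash
python3 - <<'E'
from h import *
rack()
t=cam("top");T=lambda x,y:((x+.5)/4.5-.5+195,(y+.5)/4.5-.5+160)
print(plane(t,[T(162,325),T(505,329),T(505,246),T(163,243)],42), plane(t,[T(160,210),T(500,210)],35))
E
```

```text
rack world [599.7   7.6] th -0.4 size [237.5  56.2] | bay [44.7 22. ] -1.1 Rend [ 42.3 -98. ] Lend [ 47.1 141.9]
[[ 569.77409854  125.4926936 ]
 [ 570.53514754 -113.65658597]
 [ 629.3903474  -113.33475222]
 [ 627.91986864  126.65743163]] [[ 652.90659302  130.26899244]
 [ 656.53175292 -110.03892838]]
```

```bash
python3 -m pendant '[0.015,0,0,0.2,0.088, 0.03,0,0,0.2,0.088, 0.038,0,0,0.2,0.088, 0.045,0,0,0.2,0.088, 0.052,0,0,0.2,0.088, 0.058,0,0,0.2,0.088, 0.063,0,0,0.2,0.088, 0.063,0,0,0.2,0.088]'; python3 - <<'E'
from h import *
tool();t=cam('top');up(t,195,160,170,140,4.5,'pics/t13.png');rack(t)
s=cam('scene');up(s,190,130,200,180,4,"pics/s13.png")
E
```

```text
time_s: 16.08
position: [589.6, 25.7, 78.3]
eef_rot: [0.708, -0.005, 0.707, 0.005]
wrist_force: [-0.7, 0.5, 1.0]
width: 87.8
t 16.07 tcp [589.6  25.7  78.3] jawyaw(0=along y) 0.8 tx [ 0.001  0.    -1.   ] F [-0.7  0.5  1. ] w 87.8 q [-0.09  0.75 -0.04  1.81  0.05  0.58  1.42]
rack world [628. -65.] th 0.9 size [54.6 91.8] | bay [ 72.1 -51. ] 0.1 Rend [  72.3 -171. ] Lend [71.8 69. ]
```

View pics/t13.png

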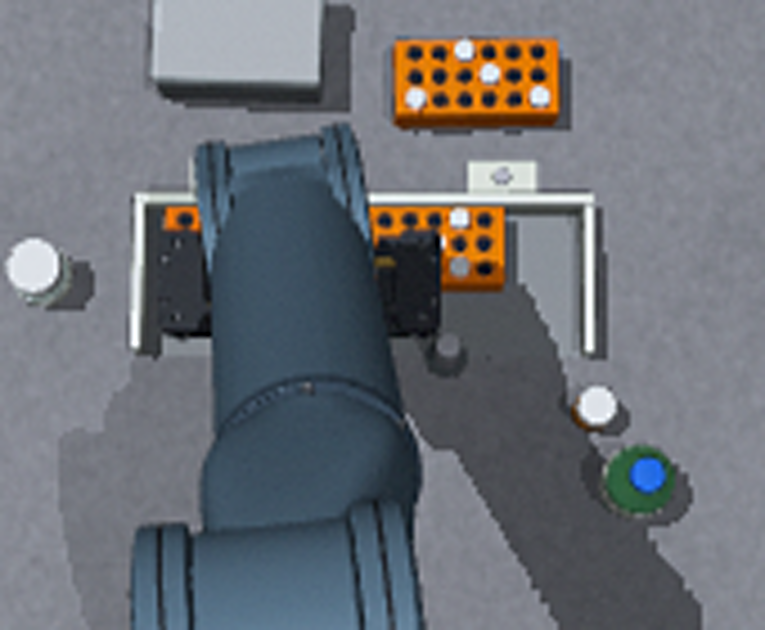

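View pics/s13.png

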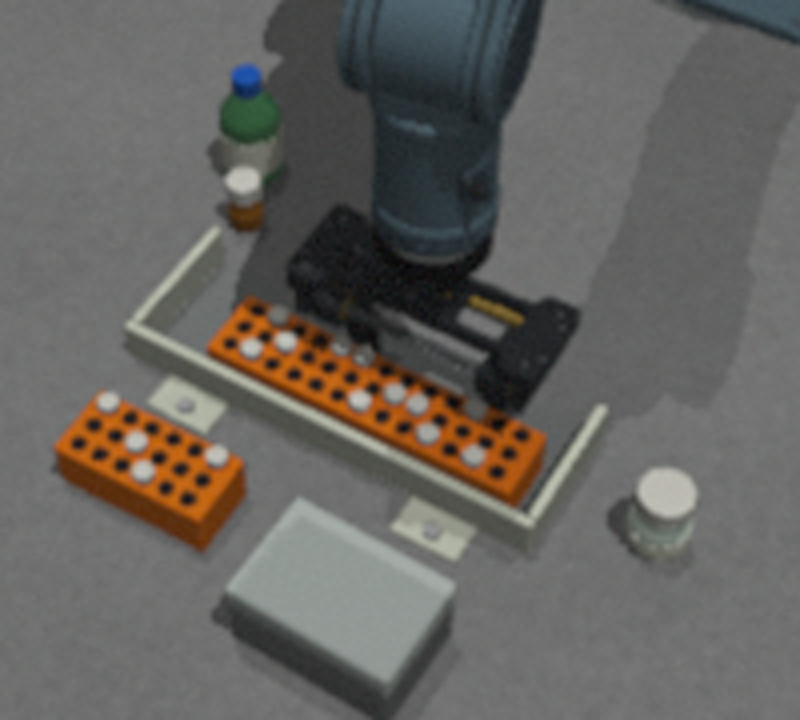

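```bash
python3 -m pendant '[0.001,0,0,0,0.088,0.002,0,0,0,0.088,0.002,0,0,0,0.088]'; python3 -m pendant '[0.001,0,0,0,0.088,0.0015,0,0,0,0.088,0.0015,0,0,0,0.088]'
```

```text
time_s: 16.55
position: [590.2, 25.8, 78.1]
eef_rot: [0.707, -0.005, 0.708, 0.005]
wrist_force: [-2.7, -0.5, 3.6]
width: 87.9
time_s: 16.92
position: [592.6, 25.8, 78.1]
eef_rot: [0.707, -0.005, 0.707, 0.005]
wrist_force: [-1.1, 0.4, -0.4]
width: 87.9
```

```bash
python3 -m pendant '[0.001,0,0,0,0.088,0.0015,0,0,0,0.088,0.0015,0,0,0,0.088]'; python3 -m pendant '[0.001,0,0,0,0.088,0.001,0,0,0,0.088]'
```

```text
time_s: 17.3
position: [592.8, 25.8, 78.1]
eef_rot: [0.706, -0.005, 0.708, 0.005]
wrist_force: [-4.8, -0.1, 3.4]
width: 87.8
time_s: 17.55
position: [593.0, 25.9, 78.1]
eef_rot: [0.706, -0.005, 0.709, 0.005]
wrist_force: [-8.6, 0.9, 7.5]
width: 88.1
```

```bash
python3 -m pendant '[-0.003,0,0,0,0.088,-0.015,0,0,0,0.088,-0.04,0,0,0,0.088,-0.06,0,0.03,0,0.088,-0.1,0,0.08,0,0.088,-0.15,0,0.1,0,0.088,-0.18,0.05,0.1,0,0.088,-0.18,0.1,0.1,0,0.088]'; python3 - <<'E'
from h import *
tool();t=cam('top');up(t,195,160,170,140,4.5,'pics/t14.png');rack(t)
s=cam('scene');up(s,190,130,200,180,4,"pics/s14.png")
E
```

```text
time_s: 18.55
position: [412.7, 125.8, 178.7]
eef_rot: [0.707, -0.005, 0.707, 0.005]
wrist_force: [1.6, 0.8, 0.4]
width: 88.1
t 18.55 tcp [412.7 125.8 178.7] jawyaw(0=along y) 0.8 tx [ 0. -0. -1.] F [1.6 0.8 0.4] w 88.1 q [-0.33  0.38 -0.08  2.18  0.05  0.58  1.13]
rack world [630.2   7.5] th 0.9 size [ 54.6 236.8] | bay [75.1 21.5] 0.1 Rend [ 75.4 -98.5] Lend [ 74.9 141.5]
```

View pics/t14.png

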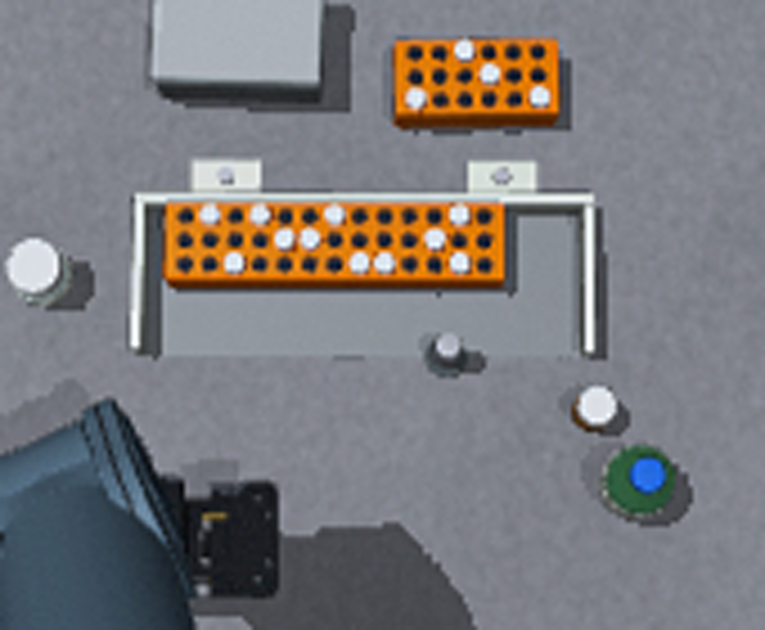

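View pics/s14.png

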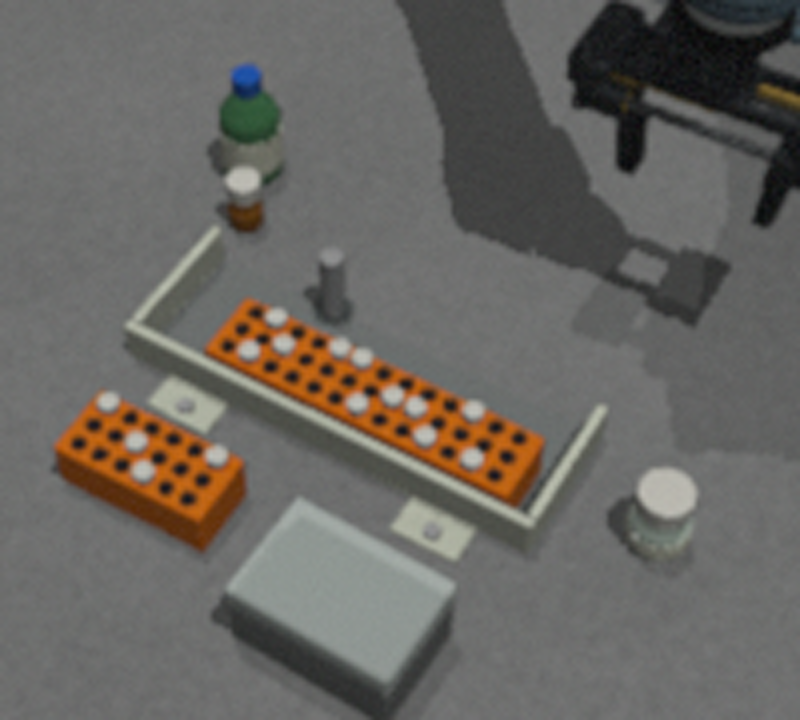

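The rack lies flush along the back rail, orange from (166,203) to (505,288) in the top crop. Both ends are about 75 mm into the bay, and the bystanders stand at the same pixels as before.

```bash
python3 -c "
from station import robot
print(robot.close_job())"
```

```text
the job is handed in; nothing more can be done
None
```

The rack is in the bay, lying flush along the back rail, and I have handed the job in at about 18.6 s. The interface gives no verdict, so the numbers below are my own camera measurements.

**What I did:** I only pushed it, using the fingers.
1. I turned it about 24° by pushing its front face.
2. I pushed it forward to the gap, then endwise behind the post. By camera the right end was then about 64 mm into the bay and 97 mm right of the middle, with the left end still about 30 mm outside.
3. I turned the left end in, then pushed it straight back until it met the rail. The wrist force there was about 8.6 N along the push.

**Last checks:**

| Check | Measured | Limit |
|---|---|---|
| Right end, depth into bay | 75.4 mm | above 67 mm |
| Left end, depth into bay | 74.9 mm | above 67 mm |
| Right end, sideways | -98.5 mm | below -75 mm |
| Left end, sideways | +141.5 mm | above +75 mm |
| Angle to bay | 0.1° | – |

- **Bystanders:** the ones in the close-up pictures looked unmoved. I did not check the ice bowl and beaker at the end, but the arm did not go near them.
- **Disagreements:** the depth came out about 2 mm short of the 77 mm that touching the rail should give. That fits the calibration error, and the force showed contact. My two-view heights for the rack's top corners came out at 33–37 mm against the stated 42 mm, because the corner pixels were picked roughly. I used 42 mm.

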